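# Clamp the cap in the guarded leak-test fixture and start the test

## Robot

A 6-joint arm with a two-finger parallel gripper is mounted at the origin on the work surface. World frame = base frame: x ahead of the robot, y to its left, z up, the work surface at z = 0. Lengths are in mm, angles in rad, forces in N, time in s.
With the tool pointing down it reaches from about 400 to 925 mm from the base axis. Payload 12.5 kg.
Tool frame: the origin (TCP) lies at the centre of the arm's flange, where the gripper is bolted on; the fingertips stand 190 mm ahead of it and the grasp point (between the pads) lies 171 mm ahead of it; z points along the fingers, y is the line along which they close (so a half turn about z gives the same grasp; the last joint's range is limited). The gripper opens to 95 mm and grips with 3 to 60 N. Pads are 20 mm wide; open, the fingers measure 119 mm over their backs; the gripper's body (75 mm by 180 mm) begins 59 mm behind the grasp point.
Start: joints at [1.207, 0.491, 1.559, -0, 1.092, -0.106], TCP at [159.322, 604.352, 404.761] pointing down, gripper open.
Joint ranges: [-3.1, 3.1], [-0.84, 2.19], [0.05, 2.79], [-1.13, 4.28], [0.06, 2.93], [-2.69, 2.69]. Speed limits (rad/s): [2.22, 2.22, 2.79, 3.14, 3.14, 3.14].

## Interface

Orientations are given as [roll, pitch, yaw] about the fixed x, y, z axes, in that order (R = Rz(yaw) Ry(pitch) Rx(roll)).
In Python, from cell import env, read_camera, search_frame, cut_out gives the robot as it stands. The module is installed in compiled form; this text tells all that it offers.
- The arm moves only by the tool move_arm, never from a script. Its argument "commands" is a list of rows, each a list of 3 entries, a list of its own where there are three numbers: the shift along the world's x, y, z normalised to -1 to 1, where 1 is 0.03 m, then the turn about the world's z normalised to -1 to 1, where 1 is 0.08 rad, then the opening, from -1 (shut) to 1 (fully open), so that 0 is half open. A call has 1 to 20 rows; each row shifts and turns the commanded pose from where the row before left it; what a row does not reach is not made up. A row lasts 1/12 s, in which the tool goes at most 41.7 mm and 7.16 degrees, less where a joint would pass 70% of its speed; a pose out of reach is approached as far as the arm can. A call with a number of a shift or a turn outside -1 to 1 is refused whole. A call with a gripper value outside its range is refused whole. The fingers move at their own pace and stop on an object; the grip force is fixed at half the most. Time passes only in rows, so rows that do not move let the fingers close. It gives the time, the measured TCP pose, the force, the opening and the grip force at its end, in the units of the state.
- env.state(): the state, without advancing time (a new reading comes with each control period).
- read_camera(name): name is "scene" or "top"; returns a dict with "image" (480x640x3 uint8, red, green, blue), "fx", "fy", "cx", "cy" (pixels), "rvec" (rotation vector, rad) and "tvec" (3), from world to camera coordinates, as OpenCV has them. Camera axes: x right, y down, z forward; pixel columns grow to the right and rows downward; lengths in mm; the calibration is good to about 2 mm. A picture is of the moment at which its call begins. There is no depth.
- env.job_done(): hands the job in; it is judged then, once.
Trained networks look in a picture, given as the dict that the camera call returned (one of the last four; its "shot" number tells which), for a name from the list of things; names that differ only in an ending like _2 or _b are one class to them, and where a whole thing is asked for, a point or a joint stands for the part that bears it (a point fixed in the world has none). Each returns a list of dicts, best first, with "confidence" (0 to 1); they miss things now and then, are a little off and sometimes report something else, mostly with a low value. They report only what shows in the picture. A call takes as long as a camera call.
- search_frame(thing, picture): "at" ([column, row] in pixels, amid what is visible of it).
- cut_out(thing, picture): "region" (480x640 bool, what is visible of it) and "at" ([column, row] in pixels, amid what is visible of it).
The state is a dict: "t": time; "joints": joint angles; "qvel": joint speeds; "tau": joint torques, N m; "eef_pos": TCP position; "tcp_rot": TCP orientation; "ft_force": force on the tool from outside, world axes, zero at the start; "moment": the same for the moment, N m; "opening": opening from 0.0 (shut) to 1.0 (fully open); "grip_force": force on a finger pad.
Only numpy, scipy, OpenCV 4.12 (cv2) and the standard library are available. Lean on these libraries where they do the work, as an engineer would, in place of code of your own. Each camera call takes 0.05 s, during which the arm holds its last target. There are 200 camera calls.

## Task

A blue cap sits in the nest of the leak-test fixture, under the clear guard. Reach through the yellow-edged window without touching the guard or its edging and press the red clamp lever all the way down so that the cap is held, then come out and press the green start button on the grey button box fully in and let it go. Only press: pick nothing up, leave the red stop button alone, and leave the cap and the other things on the bench where they are.

Things in the scene. Friction and masses are not known exactly. Their poses are not given: they have to be found in the camera images.
- clamp_handle (a joint): red-gripped lever of the toggle clamp: angle pressed down, rad. It can be 0 (fully raised) to 0.33 (level, locked down, a hard stop) and starts at 0 to 0.06. It is moved by about 3 to 5 N down on its grip and stays where it is left. As it goes down the clamp's steel arm comes down on the cap; the arm follows by itself
- handle_grip (a point): point on top of the red grip (20 mm thick, 79 mm long, its rounded end 25 mm beyond this point); moves with the lever. Axes turn with the lever: x along it towards its hinge, y level, z out of the top of the grip. Locked down, the lever is level and this point is 72 mm above the bench, 41 mm straight below the window's plane; it is pushed down about 32 mm to get there
- clamp_hinge (a point): the lever's hinge, fixed on the fixture; its level axis runs along the fixture's y. In the lever's axes it lies +100 mm in x and -14 mm in z from the grip point. It is 58 mm above the bench, 5 mm in front of the fixture's origin; axes as the fixture's
- window (a point): centre of the opening in the guard's sloped front panel, in its outer face, 113 mm above the bench, 102 mm in front of the fixture's origin. Axes: x up the slope (20 degrees above level, away from the robot), y level across, z square out. Clear opening 100 mm along x, 130 mm along y, edged by a yellow strip 8 mm wide that stands 3 mm proud. The locked grip point lies 3 mm nearer the front, on the centre line
- guard: clear guard hood with aluminium edges, fixed on the fixture: 300 mm long (x -160 to +140 mm), 200 mm wide (y -100 to +100 mm), front edge 92 mm above the bench, sloping up over 180 mm to a flat top at 158 mm. Panels 4 mm thick. Same origin and axes as the fixture. It must not be touched anywhere, its yellow edging and posts included
- fixture: leak-test fixture, bolted down: aluminium base plate 340 x 220 x 14 mm (x, y, z); origin at the centre of its underside on the bench; x points from its front (lever side, towards the robot) to its back, z up. The clamp, nest and guard are on it
- clamp_pad: black rubber pad, 22 mm across, on a sprung spindle at the tip of the clamp's steel arm; origin at the centre of its lower face. With the lever locked down it presses on the cap with about 2.5 N
- test_part: blue moulded cap, 45 mm across the bottom rim, tapering to 32 mm on top, 28 mm tall, loose; origin at the centre of its underside. It sits in the black nest inside the guard, 82 mm behind the fixture's origin and 24 mm above the bench, and must stay there
- start (a joint): travel of the green start button, m: 0 out, 0.006 fully in; a spring returns it, 5 N when fully in
- start_top (a point): centre of the top of the green start button (28 mm across, in a steel collar 44 mm across; its top stands 10 mm above the collar) when out it is 68 mm above the bench; pressed straight down; frame of the button box
- stop (a joint): travel of the red stop button, m: 0 out, 0.006 in; must not be pressed
- stop_top (a point): centre of the top of the red stop button, same size and height as the green one, 64 mm beyond it on the same box
- station: grey button box, fixed to the bench, 130 x 72 x 46 mm; origin at the centre of its underside; green button at x -32 mm, red at x +32 mm. It stands to the left or to the right of the fixture
- parts_bin: yellow open bin of caps, 130 x 100 x 45 mm, loose, on the other side of the fixture from the button box; origin at the centre of its underside
- foam_tray: white foam tray, 100 x 270 x 65 mm, loose; origin at the centre of its underside
- cap_a: blue moulded cap, 45 mm across the bottom rim, tapering to 32 mm on top, 28 mm tall, loose; origin at the centre of its underside; stands on the bench behind the button box
- cap_b: blue moulded cap, 45 mm across the bottom rim, tapering to 32 mm on top, 28 mm tall, loose; origin at the centre of its underside; stands on the bench behind the yellow bin
- marker: white marker pen with a blue cap, 135 mm long, 13 mm thick, loose, lying along its x; origin underneath its middle
- tweezers: steel tweezers, 125 mm long, 7 mm high, loose, lying along x; origin underneath the middle
- desk_box: dark wooden desk box with pens and red glasses, 140 x 210 x 40 mm, loose; origin at the centre of its underside

How it is judged (in metres and radians):
On the way, in this order (a step that is already met when the one before it is completed fails the run):
1. the clamp lever is pressed all the way down and the pad bears on the cap (value of joint clamp_handle above 0.305 rad and contact force between clamp_pad and test_part above 0.5 N), for 0.2 s.
2. the green start button is pressed fully in (value of joint start above 0.0045 m), for 0.05 s.
At the end, for the whole second after the job is handed in: The clamp lever is locked down (within 0.025 rad of level), the pad presses the cap (over 0.5 N) still upright in its nest within 5 mm, the start button has been pressed in (over 4.5 mm) and is out again, and the loose things on the bench are within 20 mm of where they stood (all of step 1 and distance of test_part from where it was at the start of the episode below 0.005 m and angle between test_part's own z axis and vertical below 0.1 rad and value of joint each of start, stop below 0.0015 m and distance of each of parts_bin, foam_tray, cap_a, cap_b, marker, tweezers, desk_box from where it was at the start of the episode below 0.02 m); the robot touches nothing.
It fails at once if the guard or its yellow edging is touched (over 0.5 N) (contact force between guard and anything else above 0.5 N).
It fails at once if the start button is pressed before the clamp is down (value of joint start above 0.003 m and value of joint clamp_handle below 0.29 rad).
It fails at once if the stop button is pressed (value of joint stop above 0.003 m).
It fails at once if the cap under test is lifted or pushed out of its nest (distance of test_part from where it was at the start of the episode above 0.01 m).
It fails at once if a loose bystander is lifted, carried or pushed away (distance of any of parts_bin, foam_tray, cap_a, cap_b, marker, tweezers, desk_box from where it was at the start of the episode above 0.03 m).
It also fails if it takes over 45 s, if anything falls off the work surface, if the arm or the gripper's body presses on something with over 40 N, if the wrist force passes 120 N, or if a joint passes its speed limit or range.

## Working session

There is one attempt and no reset: what is moved stays moved. The work goes in short steps, Python scripts to look and compute and a tool call to move; the robot and the scene stay as the last step left them, time stands still between calls to the robot, and variables do not carry over. Pictures are saved under pics/ and viewed, at most 10 in all, crops included, and the job is handed in when it is done.

Besides the shell and the picture viewer there is one more tool, called after ">>>" by a JSON object that holds its "op" and its "data". move_arm: Moves the arm, as the interface text tells. Its arguments: {"type":"object","properties":{"commands":{"type":"array","items":{"type":"array"}}},"required":["commands"]}

```bash
mkdir -p pics; cat > h.py <<'E'
import numpy as np, cv2
from cell import env, read_camera, search_frame, cut_out
def ray(p,uv):
    R=cv2.Rodrigues(np.array(p["rvec"],float))[0];t=np.array(p["tvec"],float).ravel()
    d=R.T@np.array([(uv[0]-p["cx"])/p["fx"],(uv[1]-p["cy"])/p["fy"],1]);return -R.T@t,d
def atz(p,uv,z):
    c,d=ray(p,uv);return c+d*(z-c[2])/d[2]
def proj(p,X):
    K=np.array([[p["fx"],0,p["cx"]],[0,p["fy"],p["cy"]],[0,0,1.]])
    return cv2.projectPoints(np.array(X,float).reshape(-1,1,3),np.array(p["rvec"],float),np.array(p["tvec"],float),K,None)[0][:,0]
def save(p,n): cv2.imwrite(f"pics/{n}.png",p["image"][:,:,::-1])
E
cat > a.py <<'E'
from h import *
Z=dict(handle_grip=95,window=113,start_top=68,stop_top=68,station=23,fixture=7,guard=125,test_part=45,parts_bin=22,cap_a=14,foam_tray=32,desk_box=20,marker=6,tweezers=3)
for n in("top","scene"):
    p=read_camera(n);save(p,n+"0");print(n,"cam",ray(p,(320,240))[0].round())
    for k,z in Z.items():
        for r in search_frame(k,p)[:2]:
            print(k,np.round(r["confidence"],2),np.round(r["at"]),atz(p,r["at"],z).round())
print(env.state())
E
python3 a.py
```

```text
top cam [ 305.   21. 1223.]
handle_grip 0.57 [308. 224.] [576.  28.  95.]
handle_grip 0.31 [436. 271.] [ 455. -309.   95.]
window 0.75 [302. 206.] [621.  46. 113.]
start_top 0.58 [449. 280.] [ 433. -350.   68.]
station 0.62 [439. 269.] [ 470. -339.   23.]
station 0.56 [300. 197.] [671.  52.  23.]
fixture 0.73 [300. 197.] [677.  52.   7.]
guard 0.76 [296. 186.] [672.  62. 125.]
parts_bin 0.79 [204. 266.] [470. 314.  22.]
cap_a 0.63 [213. 223.] [593. 300.  14.]
cap_a 0.52 [430. 228.] [ 589. -319.   14.]
foam_tray 0.67 [512. 238.] [ 559. -547.   32.]
foam_tray 0.2 [297. 184.] [708.  61.  32.]
desk_box 0.86 [108. 249.] [514. 581.  20.]
desk_box 0.5 [302. 208.] [639.  48.  20.]
marker 0.75 [397. 315.] [ 341. -221.    6.]
marker 0.37 [439. 268.] [ 473. -342.    6.]
tweezers 0.4 [429. 229.] [ 588. -321.    3.]
scene cam [1425. -932.  997.]
handle_grip 0.73 [213. 267.] [ 417. -271.   95.]
window 0.74 [380. 259.] [712.   7. 113.]
window 0.64 [353. 234.] [594.  44. 113.]
start_top 0.47 [188. 296.] [ 433. -362.   68.]
station 0.87 [209. 312.] [ 470. -334.   23.]
fixture 0.73 [353. 232.] [490. 1
[... 359 characters left out ...]
zers 0.45 [334. 196.] [309. 282.   3.]
{'t': 1.5, 'joints': array([ 1.20738754e+00,  4.90916372e-01,  1.55890437e+00, -5.71701580e-06,
        1.09168570e+00, -1.05603850e-01]), 'qvel': array([-0.00044021,  0.00221266, -0.00084349, -0.00048277, -0.0008293 ,
        0.00030638]), 'tau': array([ 2.40116118e-03, -6.12467265e+01, -2.58432966e+01,  6.94069290e-02,
        4.45479539e-02,  2.77654738e-05]), 'eef_pos': array([159.33101226, 604.35293805, 404.74926052]), 'tcp_rot': array([3.14150746e+00, 1.41324258e-05, 2.88379035e+00]), 'ft_force': array([ 0.01345074, -1.16195525, -0.00447791]), 'moment': array([-0.02034163,  0.01147718, -0.02173083]), 'grip_force': 0.0, 'opening': 0.99870363057631}
```

```bash
python3 -c "
import cv2
a=cv2.imread('pics/top0.png');cv2.imwrite('pics/top_c.png',cv2.resize(a[120:320,190:490],(780,520),interpolation=cv2.INTER_CUBIC))
a=cv2.imread('pics/scene0.png');cv2.imwrite('pics/scene_c.png',cv2.resize(a[160:360,170:470],(780,520),interpolation=cv2.INTER_CUBIC))"
```

```text
(no output)
```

View pics/top_c.png

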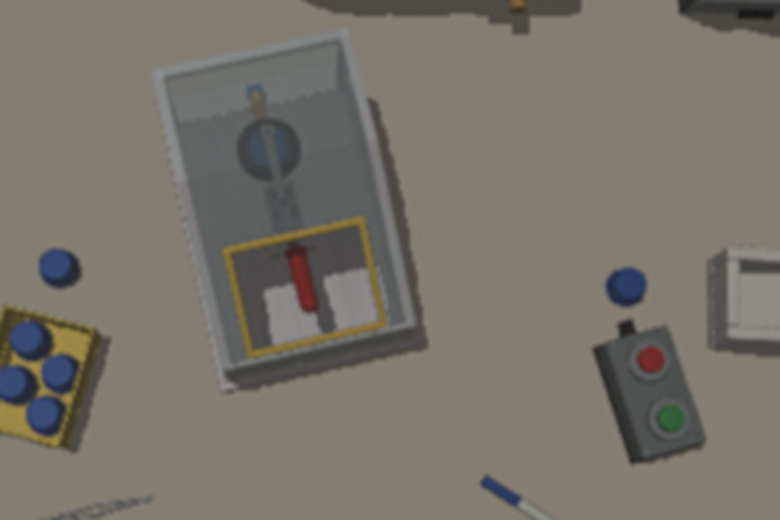

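View pics/scene_c.png

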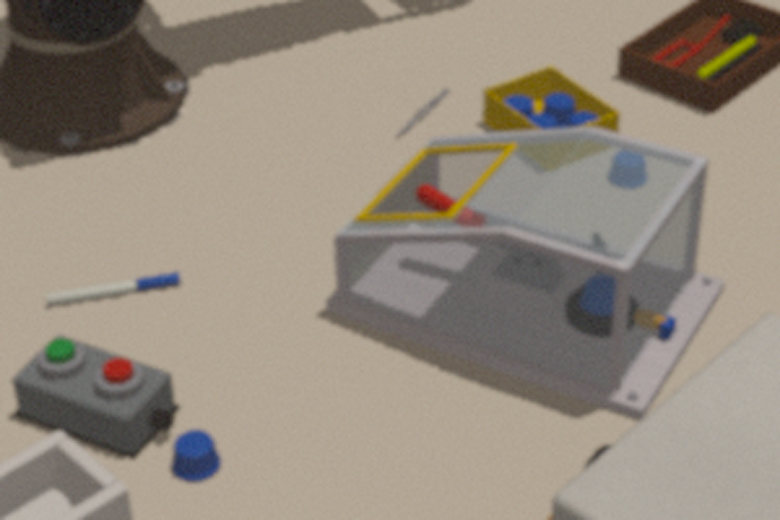

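The top view shows the fixture turned slightly left, with the red grip at about crop (302,280) in the yellow window. The green button is at crop (670,418) and the red at (650,360). In the scene view, the window corners are at (360,218), (430,148), (516,146) and (450,217), green is at (60,349) and red at (118,370). Next I fit the poses from these.

```bash
cat > b.py <<'E'
from h import *
from scipy.optimize import least_squares
P={n:read_camera(n) for n in("top","scene")}
off={"top":(190,120),"scene":(170,160)}
f=lambda n,c:np.array(c)/2.6+off[n]
c,s=np.cos(np.radians(20)),np.sin(np.radians(20))
w=lambda a,b:np.array([-102+a*c-3*s,b,113+a*s+3*c])
W=[w(-58,-73),w(-58,73),w(58,73),w(58,-73)]
T=[(385,325),(247,357),(225,250),(363,218)];S=[(360,218),(430,148),(516,146),(450,217)]
G=[(140,-100,158),(140,100,158)];GT=[(347,33),(155,72)];GS=[(627,265),(706,160)]
obs={"top":(W+G,T+GT),"scene":(W+G,S+GS)}
def wd(q,X):
    C,Sn=np.cos(q[2]),np.sin(q[2]);X=np.array(X,float);return np.c_[q[0]+C*X[:,0]-Sn*X[:,1],q[1]+Sn*X[:,0]+C*X[:,1],X[:,2]]
res=lambda q:np.concatenate([(proj(P[n],wd(q,o[0]))-f(n,o[1])).ravel() for n,o in obs.items()])
r=least_squares(res,[680,50,.2],x_scale=[10,10,.1],loss="soft_l1");q=r.x
print("fixture",q,"res",res(q).round(1))
print("grip locked",wd(q,[(-105,0,72),]),"window",wd(q,[(-102,0,113)]))
for nm,t,sc in(("start",(670,417),(60,348)),("stop",(650,359),(118,369))):
    print(nm,[atz(P[n],f(n,v),68).round(1) for n,v in(("top",t),("scene",sc))])
for n in P:
    for k in("handle_grip","start_top","stop_top"):
        for m in cut_out(k,P[n])[:1]:
            ys,xs=np.nonzero(m["region"]);uv=(xs.mean(),ys.mean())
            print(n,k,round(m["confidence"],2),len(xs),np.round(uv,1),atz(P[n],uv,95 if k[0]=="h" else 67).round(1))
E
python3 b.py
```

```text
fixture [6.52740626e+02 5.46725762e+01 2.41029155e-01] res [ 1.   1.  -0.2  1.1 -1.7 -1.1  0.5 -1.1  0.2 -2.2 -1.1 -1.4 -3.6 -0.
 -3.  -0.6  0.5 -1.9 -0.3 -0.6 -0.2  1.9  0.6 -0.8]
grip locked [[550.77587935  29.60884955  72.        ]] window [[553.68915784  30.32495602 113.        ]]
start [array([ 432.8, -346.2,   68. ]), array([ 435.1, -348.8,   68. ])]
stop [array([ 492.9, -328.1,   68. ]), array([ 497.3, -331.5,   68. ])]
top handle_grip 0.58 196 [305.8 225.5] [571.5  34.6  95. ]
top start_top 0.42 74 [447.6 280. ] [ 433.9 -346.3   67. ]
scene handle_grip 0.66 91 [336.7 236.1] [553.6  26.9  95. ]
scene start_top 0.34 945 [379.  199.7] [493.5 277.2  67. ]
scene stop_top 0.68 107 [214.8 302.9] [ 498.  -333.9   67. ]
```

>>> {"op": "move_arm", "data": {"commands": [[[0.656,-0.957,0],0.312,-1],[[0.656,-0.957,0],0.312,-1],[[0.656,-0.957,0],0.312,-1],[[0.656,-0.957,0],0.312,-1],[[0.656,-0.957,0],0.312,-1],[[0.656,-0.957,0],0.312,-1],[[0.656,-0.957,0],0.312,-1],[[0.656,-0.957,0],0.312,-1],[[0.656,-0.957,0],0.312,-1],[[0.656,-0.957,0],0.312,-1],[[0.656,-0.957,0],0.312,-1],[[0.656,-0.957,0],0.312,-1],[[0.656,-0.957,0],0.312,-1],[[0.656,-0.957,0],0.312,-1],[[0.656,-0.957,0],0.312,-1],[[0.656,-0.957,0],0.312,-1],[[0.656,-0.957,0],0.312,-1],[[0.656,-0.957,0],0.312,-1],[[0.656,-0.957,0],0.312,-1],[[0.656,-0.957,0],0.312,-1]]}}

```text
t: 3.57
eef_pos: [553.6, 28.4, 404.9]
tcp_rot: [3.142, 0.0, -2.899]
ft_force: [0.0, 0.7, 0.0]
opening: 0.005
grip_force: 0.0
```

>>> {"op": "move_arm", "data": {"commands": [[[0,0.03,-0.7],0,-1],[[0,0,-0.7],0,-1],[[0,0,-0.7],0,-1],[[0,0,0],0,-1],[[0,0,0],0,-1]]}}

```text
t: 3.98
eef_pos: [553.0, 31.0, 341.5]
tcp_rot: [3.141, -0.002, -2.9]
ft_force: [0.5, -0.2, 0.6]
opening: 0.003
grip_force: 0.0
```

```bash
python3 - <<'E'
from h import *
s=env.state();e=s["eef_pos"];print(e)
for n,(x,y) in(("top",(240,150)),("scene",(260,150))):
    p=read_camera(n);print(n,[((proj(p,[[e[0],e[1],z]])[0]-(x,y))*5).round() for z in(e[2]-190,e[2]-112)])
    cv2.imwrite(f"pics/{n}1.png",cv2.resize(p["image"][y:y+120,x:x+150,::-1],None,fx=5,fy=5,interpolation=cv2.INTER_CUBIC))
E
```

```text
[553.03965173  31.0135611  341.50046082]
top [array([335., 387.]), array([334., 350.])]
scene [array([388., 336.]), array([388., 204.])]
```

View pics/scene1.png

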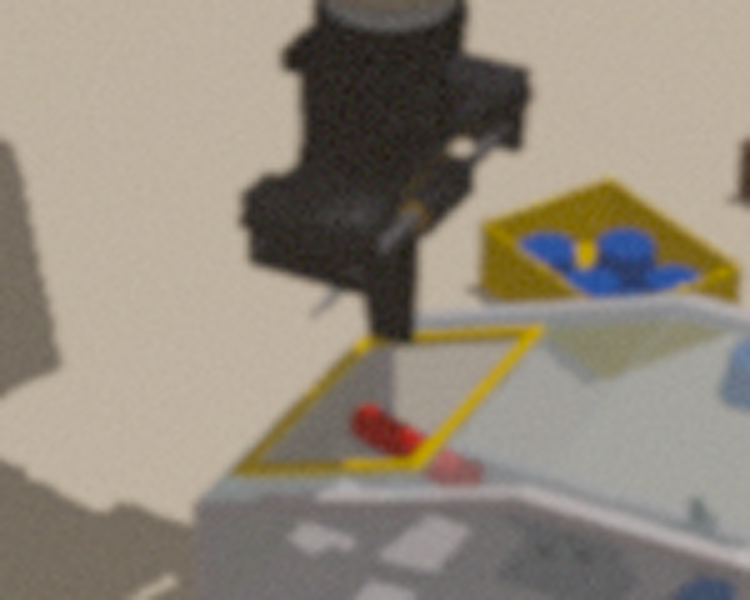

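View pics/top1.png

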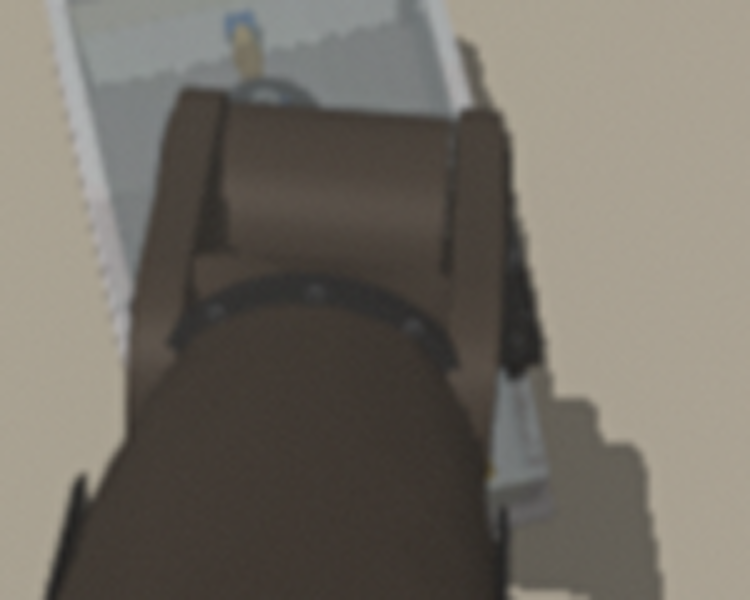

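The scene view shows the fingertips at (392,338), above the middle of the window and in line with the red grip at (355–480, 405–470). In the top view the arm hides the window. I'm going down.

>>> {"op": "move_arm", "data": {"commands": [[[0,0,-0.4],0,-1],[[0,0,-0.4],0,-1],[[0,0,-0.4],0,-1],[[0,0,-0.2],0,-1],[[0,0,-0.2],0,-1],[[0,0,-0.2],0,-1],[[0,0,-0.2],0,-1],[[0,0,-0.2],0,-1]]}}

```text
t: 4.75
eef_pos: [552.9, 31.1, 275.8]
tcp_rot: [-3.141, 0.001, -2.9]
ft_force: [-0.9, -0.5, 2.8]
opening: 0.004
grip_force: 1.3
```

>>> {"op": "move_arm", "data": {"commands": [[[0,0,-0.15],0,-1],[[0,0,-0.15],0,-1],[[0,0,-0.1],0,-1],[[0,0,-0.05],0,-1],[[0,0,0],0,-1]]}}

```text
t: 5.17
eef_pos: [552.7, 31.0, 262.3]
tcp_rot: [3.141, -0.001, -2.9]
ft_force: [-2.9, -0.7, 3.5]
opening: 0.005
grip_force: 1.8
```

>>> {"op": "move_arm", "data": {"commands": [[[0,0,-0.04],0,-1],[[0,0,-0.03],0,-1],[[0,0,0],0,-1]]}}

```text
t: 5.42
eef_pos: [552.6, 31.0, 261.9]
tcp_rot: [-3.141, 0.0, -2.9]
ft_force: [-9.8, -1.2, 26.2]
opening: 0.003
grip_force: 12.9
```

The force jumped to 26 N, so the lever is on its hard stop. I'll hold briefly, then come straight up.

>>> {"op": "move_arm", "data": {"commands": [[[0,0,0],0,-1],[[0,0,0],0,-1],[[0,0,0],0,-1],[[0,0,0.2],0,-1],[[0,0,0.5],0,-1],[[0,0,0.7],0,-1],[[0,0,0.8],0,-1],[[0,0,0.9],0,-1],[[0,0,0.9],0,-1],[[0,0,0],0,-1]]}}

```text
t: 6.25
eef_pos: [553.5, 31.2, 384.9]
tcp_rot: [-3.139, 0.008, -2.9]
ft_force: [0.8, -0.5, 0.3]
opening: 0.007
grip_force: 0.0
```

>>> {"op": "move_arm", "data": {"commands": [[[-0.283,-0.901,0],-0.45,-1],[[-0.283,-0.901,0],-0.45,-1],[[-0.283,-0.901,0],-0.45,-1],[[-0.283,-0.901,0],-0.45,-1],[[-0.283,-0.901,0],-0.45,-1],[[-0.283,-0.901,0],-0.45,-1],[[-0.283,-0.901,0],-0.45,-1],[[-0.283,-0.901,0],-0.45,-1],[[-0.283,-0.901,0],-0.45,-1],[[-0.283,-0.901,0],-0.45,-1],[[-0.283,-0.901,0],-0.45,-1],[[-0.283,-0.901,0],-0.45,-1],[[-0.283,-0.901,0],-0.45,-1],[[-0.283,-0.901,0],-0.45,-1],[[0,0,-0.8],0,-1],[[0,0,-0.8],0,-1],[[0,0,-0.8],0,-1],[[0,0,0],0,-1],[[0,0,0],0,-1]]}}

```text
t: 7.83
eef_pos: [434.2, -347.5, 307.4]
tcp_rot: [3.14, -0.002, 2.879]
ft_force: [0.5, 0.2, 1.0]
opening: 0.005
grip_force: 0.0
```

```bash
python3 - <<'E'
from h import *
s=env.state();e=s["eef_pos"];print(e,s["joints"].round(2))
x,y=150,220
p=read_camera("scene");print([((proj(p,[[e[0],e[1],z]])[0]-(x,y))*5).round() for z in(e[2]-190,68)])
a=cv2.resize(p["image"][y:y+120,x:x+150,::-1],None,fx=5,fy=5,interpolation=cv2.INTER_CUBIC);cv2.imwrite("pics/s2.png",a)
x,y=260,180
cv2.imwrite("pics/s3.png",cv2.resize(p["image"][y:y+120,x:x+200,::-1],None,fx=4,fy=4,interpolation=cv2.INTER_CUBIC))
E
```

```text
[ 434.17406531 -347.50105073  307.40122314] [-0.79  0.51  1.83  0.    0.8  -2.1 ]
[array([202., 286.]), array([217., 367.])]
```

View pics/s2.png

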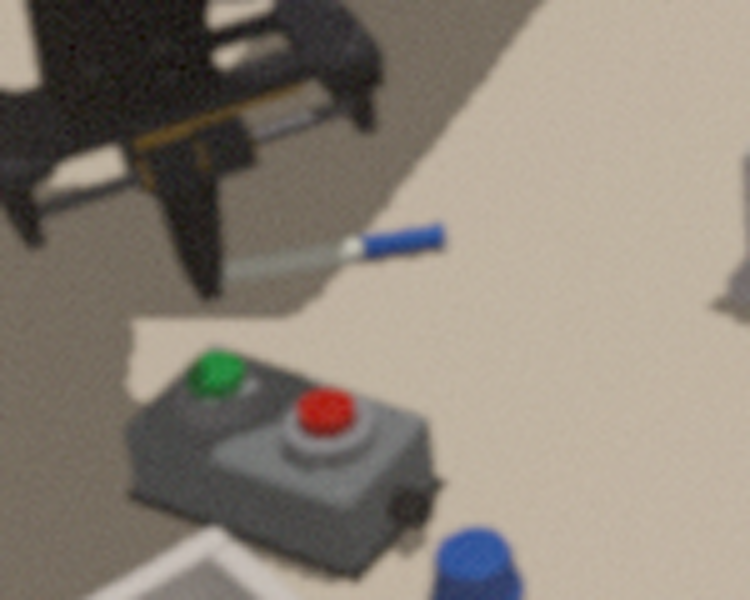

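View pics/s3.png

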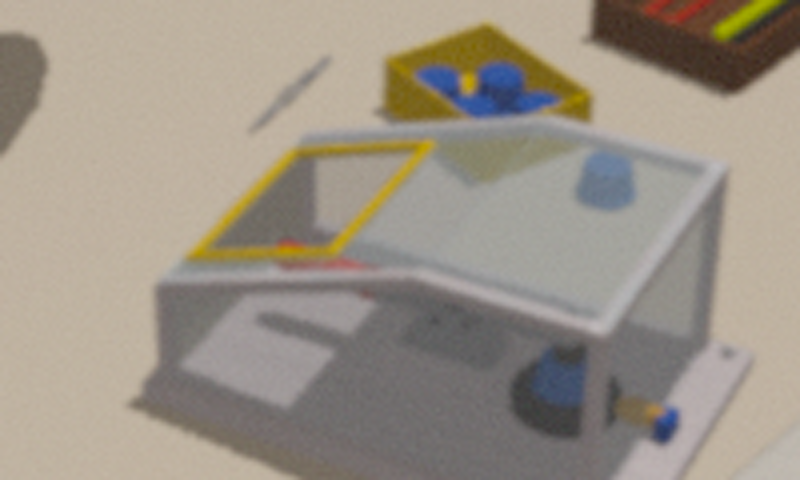

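The lever is down and the black pad sits on the cap at (568,355). The green button's top at (218,367) coincides with the projected tool axis at (217,367). Now I press it.

>>> {"op": "move_arm", "data": {"commands": [[[0,0,-0.5],0,-1],[[0,0,-0.5],0,-1],[[0,0,-0.3],0,-1],[[0,0,-0.2],0,-1],[[0,0,-0.2],0,-1],[[0,0,-0.12],0,-1],[[0,0,0],0,-1],[[0,0,0],0,-1]]}}

```text
t: 8.55
eef_pos: [434.3, -347.5, 254.2]
tcp_rot: [-3.141, 0.001, 2.879]
ft_force: [2.3, 0.5, 2.9]
opening: 0.01
grip_force: 1.9
```

Partly in (2.9 N). I'll push on in small steps.

>>> {"op": "move_arm", "data": {"commands": [[[0,0,-0.04],0,-1],[[0,0,-0.03],0,-1],[[0,0,-0.03],0,-1],[[0,0,0],0,-1]]}}

```text
t: 8.88
eef_pos: [434.2, -347.4, 252.2]
tcp_rot: [-3.141, 0.002, 2.879]
ft_force: [-0.7, 3.5, 18.9]
opening: 0.005
grip_force: 9.3
```

The force of 18.9 N is well over the 5 N spring, so the button is bottomed. I'll let it go and rise.

>>> {"op": "move_arm", "data": {"commands": [[[0,0,0],0,-1],[[0,0,0.3],0,-1],[[0,0,0.7],0,-1],[[0,0,0.9],0,-1],[[0,0,0.9],0,-1],[[0,0,0.9],0,-1],[[0,0,0],0,-1],[[0,0,0],0,-1],[[0,0,0],0,-1]]}}

```text
t: 9.63
eef_pos: [433.8, -347.2, 360.9]
tcp_rot: [3.141, -0.001, 2.879]
ft_force: [-0.1, 0.1, -0.3]
opening: 0.001
grip_force: 0.0
```

```bash
python3 -c "
from h import *
s=env.state();print(s['eef_pos'],s['ft_force'],s['t']);print(env.job_done())"
```

```text
[ 433.78728327 -347.16101039  360.94315805] [-0.14905354  0.08474285 -0.33887345] 9.6333
the job is handed in; nothing more can be done
None
```

The lever was pressed down to its hard stop (26 N), the green start button was pressed fully in (19 N) and released, and the job was handed in at 9.6 s; no verdict was returned.

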